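Close up and lock the row of forming blocks

TASK

On the silversmith's bench, push the row of four steel forming blocks along its rail as one closed train until the front block sits against the end stop and no gaps are left. Then push the keeper bolt fully in by its thumb post, so that it bars the rail behind the last block. Only push: lift nothing, keep the row together, leave the cup, the hammer and the dish alone, and finish clear of everything.

Things in the scene. Friction and masses are not known exactly. Their poses are not given: they have to be found in the camera images.
- rail: Fixed dark steel rail, an open channel 315 mm long, 50 mm wide over all. Origin: on the bench (z = 0) under the channel's centre line; x along the channel to the end stop, y to the keeper's side (nearer the robot), z up. Floor 6 mm above the bench, 38 mm wide between 6 mm side walls whose tops are 14 mm above the bench. It runs from x = -151 mm (open end) to x = +164 mm.
- stop_face (a point): Point on the inner face of the end stop (at rail x = +150 mm), on the channel's centre line, 23 mm above the bench. The stop is 14 mm thick and 40 mm high above the bench.
- guide_top (a point): Centre of the top of the keeper's aluminium guide, 32 mm above the bench, at rail x = 29, y = 41 mm. The fixed guide spans rail x 16 to 42, y 32 to 50 mm; its foot, 14 mm high, spans x 7 to 51, y 25 to 117 mm.
- block0: Loose steel forming block, 28 mm along the rail, 36 across, 34 high, 0.14 to 0.26 kg, with a 10 mm round hollow in its top (of no bearing on the work). Origin: centre of its underside, on the channel floor; z up, x along the rail. The four start as a closed row (gaps under 1 mm), in any order, the front 80 to 130 mm short of the stop. The whole row slides at 2 to 8 N.
- block1: Loose steel forming block, 28 mm along the rail, 36 across, 34 high, 0.14 to 0.26 kg, with a 14 mm round hollow in its top (of no bearing on the work). Origin: centre of its underside, on the channel floor; z up, x along the rail. The four start as a closed row (gaps under 1 mm), in any order, the front 80 to 130 mm short of the stop. The whole row slides at 2 to 8 N.
- block2: Loose steel forming block, 28 mm along the rail, 36 across, 34 high, 0.14 to 0.26 kg, with a 18 mm round hollow in its top (of no bearing on the work). Origin: centre of its underside, on the channel floor; z up, x along the rail. The four start as a closed row (gaps under 1 mm), in any order, the front 80 to 130 mm short of the stop. The whole row slides at 2 to 8 N.
- block3: Loose steel forming block, 28 mm along the rail, 36 across, 34 high, 0.14 to 0.26 kg, with a 21 mm round hollow in its top (of no bearing on the work). Origin: centre of its underside, on the channel floor; z up, x along the rail. The four start as a closed row (gaps under 1 mm), in any order, the front 80 to 130 mm short of the stop. The whole row slides at 2 to 8 N.
- keeper (a joint): Keeper bolt's slide: 0 = drawn back, 0.034 m = fully in. Moves towards rail -y (away from the robot) at about 2 N, stays where left, hard stops. Bolt: rail x 24 to 34 mm, 16 to 26 mm above the bench; tip at rail y = +30 mm drawn back, -4 mm fully in, 4 mm behind the closed row (whose back face is at rail x = +38 mm). It cannot go in while a block is in its way.
- keeper_post (a point): Centre of the top of the keeper's upright round thumb post, 16 mm diameter, from 20 to 56 mm above the bench; moves with the bolt. At rail x = 29 mm, y = 94 mm minus the joint value.
- cup: Bystander: white cup of punches, 72 mm wide, about 125 mm high with the punches, standing beyond the rail. Origin: centre of its underside.
- hammer: Bystander: hammer 260 mm long with a wooden handle, lying 26 mm high beyond the rail, roughly along it. Origin on the bench under its middle; x towards its head.
- dish: Bystander: small metal dish, 84 mm wide, 28 mm high, on the robot's side of the rail beside the end stop. Origin: centre of its underside.
Mind the look-alikes: they are no part of the job. Leave any brown or orange look-alike of the block1 alone.

How it is judged:
By the outcome, as a careful person would: the job done as asked, in the order asked, and still so for the second after the job is handed in, with the robot touching nothing.
It also fails if it takes over 43 s, if anything falls off the work surface, if the arm or the gripper's body presses on something with over 40 N, if the wrist force passes 120 N, or if a joint passes its speed limit or range.

ROBOT

A 6-joint arm with a two-finger parallel gripper is mounted at the origin on the work surface. World frame = base frame: x ahead of the robot, y to its left, z up, the work surface at z = 0. Lengths are in m, angles in rad, forces in N, time in s.
With the tool pointing down it reaches from about 0.3 to 0.775 m from the base axis. Payload 14.6 kg.
Tool frame: the origin (TCP) lies at the very end of the fingers, on their centre line; the grasp point (between the pads) lies 19 mm behind it; z points along the fingers, y is the line along which they close (so a half turn about z gives the same grasp; the last joint's range is limited). The gripper opens to 94 mm and grips with 3 to 60 N. Pads are 16 mm wide; open, the fingers measure 119 mm over their backs; the gripper's body (75 mm by 177 mm) begins 78 mm behind the grasp point.
Start: joints at [-1.212, 0.3, 1.521, -0, 1.321, -0.067], TCP at [0.227, -0.501, 0.205] pointing down, gripper open.
Joint ranges: [-3.03, 3.03], [-0.79, 2.21], [0.23, 2.52], [-1.04, 4.18], [0, 3.07], [-2.55, 2.55]. Speed limits (rad/s): [2.22, 2.22, 2.57, 3.14, 3.14, 3.14].

INTERFACE

Orientations are given as [roll, pitch, yaw] about the fixed x, y, z axes, in that order (R = Rz(yaw) Ry(pitch) Rx(roll)).
In Python, from station import ctrl, cams gives the robot as it stands. The module is installed in compiled form; this text tells all that it offers.
- The arm moves only by the tool arm_command, never from a script. Its argument "plan" is a list that holds one entry, the list of rows, each a list of 7 numbers: the shift along the tool's x, y, z in a scale on which 1.0 is 0.75 m, then the turn, a rotation vector about the tool's x, y, z in a scale on which 1.0 is 120 degrees, then the closure, from -1 (fully open) to 1 (shut). A call has 1 to 12 rows; each row is the pose to reach, as a shift and turn from the pose commanded when the call began, along the tool's axes at that moment; what a row does not reach only later rows make up. A row lasts 1/10 s, in which the tool goes at most 50 mm and 8.59 degrees, less where a joint would pass 70% of its speed; a pose out of reach is approached as far as the arm can. No shift or turn number may pass 1 either way. A call with a gripper value outside its range is refused whole. The fingers move at their own pace and stop on an object; "squeeze" is the grip in N (left out, the last holds). Time passes only in rows, so rows that repeat a pose let the fingers close. It gives the time, the measured TCP pose, the force, the opening and the grip force at its end, in the units of the state.
- ctrl.get_obs(): the state, without advancing time (a new reading comes with each control period).
- cams.camera(name): name is "scene" or "top"; returns (picture, depth): 384x512x3 uint8, blue, green, red; 384x512 float32, m along the optical axis (not along the pixel's ray), 0 where there is no reading.
- cams.camera_info(name): a dict with "fx", "fy", "cx", "cy" (pixels), "world_to_cam" (4x4, takes a point from world to camera coordinates). Camera axes: x right, y down, z forward; pixel columns grow to the right and rows downward; lengths in m; the calibration is good to about 2 mm. A picture is of the moment at which its call begins. camera_info takes no time and is no camera call.
- ctrl.hand_in(): hands the job in; it is judged then, once.
The state is a dict: "time_s": time; "qpos": joint angles; "joint_vel": joint speeds; "tau": joint torques, N m; "ee_pos": TCP position; "eef_rot": TCP orientation; "force": force on the tool from outside, world axes, zero at the start; "moment": the same for the moment, N m; "grip_width": finger opening in m; "grip_force": force on a finger pad.
Only numpy, scipy, OpenCV 4.12 (cv2) and the standard library are available. Lean on these libraries where they do the work, as an engineer would, in place of code of your own. Each camera call takes 0.05 s, during which the arm holds its last target. There are 200 camera calls.

## Working session

There is one attempt and no reset: what is moved stays moved. The work goes in short steps, Python scripts to look and compute and a tool call to move; the robot and the scene stay as the last step left them, time stands still between calls to the robot, and variables do not carry over. Pictures are saved under pics/ and viewed, at most 10 in all, crops included, and the job is handed in when it is done.

Besides the shell and the picture viewer there is one more tool, called as name(argument=value, ...), one argument or row to a line, values as JSON. arm_command: Moves the arm, as the interface text tells. Its arguments: {"type":"object","properties":{"plan":{"type":"array"},"squeeze":{"type":"number"}},"required":["plan"]}

```bash
mkdir -p pics
cat > h.py <<'E'
import numpy as np, cv2
from station import ctrl, cams
def save(n,f):
    p,d=cams.camera(n); cv2.imwrite(f'pics/{f}.png',p); np.save(f'pics/{f}.npy',d); return p,d
def ray(n,u,v,z):
    i=cams.camera_info(n); T=np.linalg.inv(np.array(i['world_to_cam']))
    d=T[:3,:3]@np.array([(u-i['cx'])/i['fx'],(v-i['cy'])/i['fy'],1]); o=T[:3,3]
    return o+d*(z-o[2])/d[2]
def dep(n,u,v,d):
    i=cams.camera_info(n); T=np.linalg.inv(np.array(i['world_to_cam']))
    return (T@np.array([(u-i['cx'])/i['fx']*d,(v-i['cy'])/i['fy']*d,d,1]))[:3]
E
python3 - <<'E'
from h import *
for n in('scene','top'): save(n,n+'0'); print(cams.camera_info(n))
print(ctrl.get_obs())
E
```

```text
{'fx': 487.35013187814224, 'fy': 487.35013187814224, 'cx': 247.83158338601316, 'cy': 198.12265647446935, 'world_to_cam': array([[-0.69012039,  0.72368184,  0.00429374,  0.41543302],
       [ 0.48992697,  0.47155644, -0.73321627, -0.22464772],
       [-0.53264004, -0.50390388, -0.67998196,  1.49350667],
       [ 0.        ,  0.        ,  0.        ,  1.        ]])}
{'fx': 440.7896853301075, 'fy': 440.7896853301075, 'cx': 247.70333913357, 'cy': 185.83931489275457, 'world_to_cam': array([[-0.00790609, -0.99994405, -0.00702835,  0.00421868],
       [-0.98810172,  0.00889169, -0.15354457,  0.60211897],
       [ 0.15359847,  0.00573079, -0.98811673,  0.83360603],
       [ 0.        ,  0.        ,  0.        ,  1.        ]])}
{'time_s': 0.1, 'qpos': array([-1.21158404e+00,  3.00418497e-01,  1.52149147e+00, -6.81955117e-06,
        1.32071979e+00, -6.65993040e-02]), 'joint_vel': array([-7.28010826e-05, -1.26636177e-03, -2.22992927e-03,  1.80062821e-03,
        1.53570891e-03,  2.04034630e-03]), 'tau': array([ 2.23820214e-03, -5.32639539e+01, -3.53278828e+01,  7.10363220e-02,
        2.35344912e-02, -8.17948444e-05]), 'ee_pos': array([ 0.227098 , -0.500673 ,  0.2049531]), 'eef_rot': array([-3.14055742e+00, -6.24279018e-05,  4.25813248e-01]), 'force': array([-0.1397437 ,  0.57630012,  0.23009035]), 'moment': array([ 0.00065998,  0.02495783, -0.03608644]), 'grip_force': 0.0, 'grip_width': 0.0937197594084273}
```

View pics/top0.png

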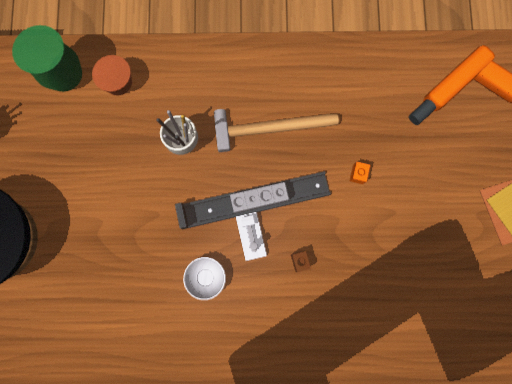

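View pics/scene0.png

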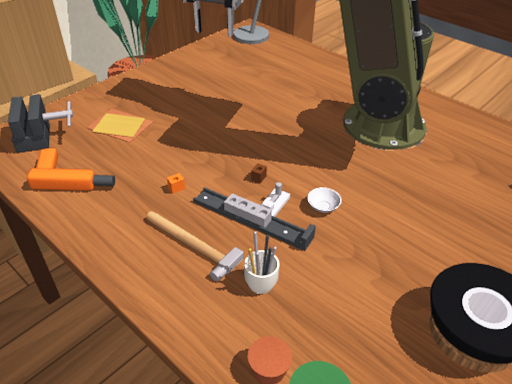

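The top view shows the rail from its open end (328,180) to the stop (182,215). The block row is at (232–289,185–208), the keeper guide and post at about (252,235), the dish at (205,278), the cup at (178,133) and the hammer at (280,125).

Candidates for block1: the grey blocks in the channel at (240,201), (252,199), (266,196) and (280,192) are the real row. The brown block (302,260) and the orange block (362,172) are look-alikes. I'll check this in a close crop and measure.

Run:
```python
from h import *
t=cv2.imread('pics/top0.png'); s=cv2.imread('pics/scene0.png')
a=cv2.resize(t[165:270,165:340],None,fx=4,fy=4,interpolation=cv2.INTER_CUBIC)
cv2.imwrite('pics/crop_t.png',a)
b=cv2.resize(s[175:255,185:325],None,fx=5,fy=5,interpolation=cv2.INTER_CUBIC)
cv2.imwrite('pics/crop_s.png',b)
d=np.load('pics/top0.npy')
for n,(u0,u1,v0,v1) in {'all':(165,340,160,275)}.items():
    P=np.array([[dep('top',u,v,d[v,u]) for u in range(u0,u1)] for v in range(v0,v1)])
    np.save('pics/P.npy',P)
hsv=cv2.cvtColor(t,cv2.COLOR_BGR2HSV)[160:275,165:340]
z=P[...,2]
m=((z>.032)&(z<.05)&(hsv[...,1]<70)).astype(np.uint8)
n,l,st,c=cv2.connectedComponentsWithStats(m)
for i in range(1,n):
    if st[i,4]>20:
        q=P[l==i]; print(st[i],np.median(q,0).round(4)); 
        r=cv2.minAreaRect((q[:,:2]*1000).astype(np.float32)); print(r)
m=((hsv[...,1]<70)&(hsv[...,2]<110)&(z<.045)).astype(np.uint8)
n,l,st,c=cv2.connectedComponentsWithStats(m)
for i in range(1,n):
    if st[i,4]>100:
        q=P[l==i]; print('dark',st[i],cv2.minAreaRect((q[:,:2]*1000).astype(np.float32)))
m=(z>.05)&(z<.07); q=P[m]; print('post',q.mean(0),len(q))
```

```text
Traceback (most recent call last):
  File "h.py", line 10, in dep
    i=cams.camera_info(n); T=np.linalg.inv(np.array(i['world_to_cam']))
ValueError: time passes only in moves, steps and waits
```

View pics/crop_t.png

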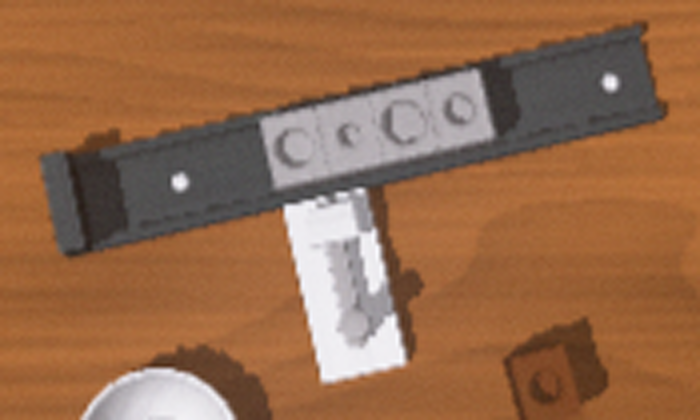

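View pics/crop_s.png

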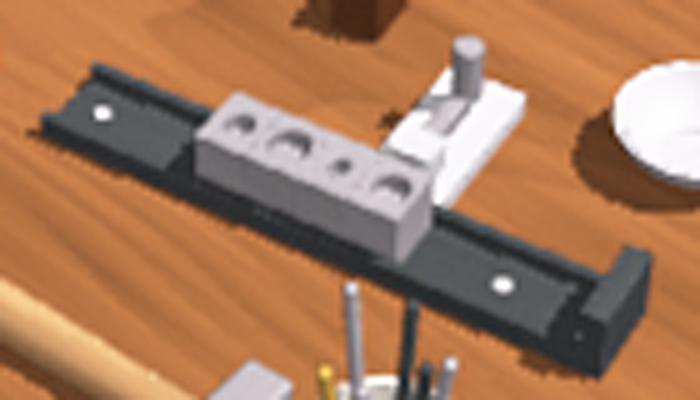

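The crops confirm it: four steel-grey blocks in one closed row, with round hollows 18, 10, 21 and 14 mm counted from the stop end. Row top corners in the top crop are (261,122), (482,68), (496,135) and (276,190), and the post top is at (355,322). The brown block is separate and is no part of the job.

```bash
cat > h.py <<'E'
import numpy as np, cv2
from station import ctrl, cams
I={n:cams.camera_info(n) for n in('scene','top')}
W={n:np.array(I[n]['world_to_cam']) for n in I}
K={n:np.array([[I[n]['fx'],0,I[n]['cx']],[0,I[n]['fy'],I[n]['cy']],[0,0,1]]) for n in I}
T={n:np.linalg.inv(W[n]) for n in I}
def save(n,f):
    p,d=cams.camera(n); cv2.imwrite(f'pics/{f}.png',p); np.save(f'pics/{f}.npy',d); return p,d
def ray(n,u,v,z):
    d=T[n][:3,:3]@np.linalg.inv(K[n])@[u,v,1]; o=T[n][:3,3]
    return o+d*(z-o[2])/d[2]
def tri(a,b):
    X=cv2.triangulatePoints(K['top']@W['top'][:3],K['scene']@W['scene'][:3],np.array(a,float).reshape(2,1),np.array(b,float).reshape(2,1))[:,0]
    return X[:3]/X[3]
def cloud(n,d):
    v,u=np.mgrid[:d.shape[0],:d.shape[1]]
    c=np.linalg.inv(K[n])@np.stack([u.ravel()*1.,v.ravel(),np.ones(u.size)])*d.ravel()
    return (T[n][:3,:3]@c+T[n][:3,3:]).T.reshape(*d.shape,3)
E
python3 - <<'E'
from h import *
np.set_printoptions(suppress=True,precision=4)
ct=lambda x,y:((x+.5)/4-.5+165,(y+.5)/4-.5+165)
cs=lambda x,y:((x+.5)/5-.5+185,(y+.5)/5-.5+175)
for n,a,b,z in [('front-far',(261,122),(405,218),.04),('front-near',(276,190),(435,182),.04),('back-far',(482,68),(196,135),.04),('back-near',(496,135),(238,94),.04),('post',(355,322),(468,43),.056),('dotF',(180,182),(503,285),.006),('dotB',(611,83),(103,114),.006),('stopin-far',(68,152),None,.04),('stopin-near',(90,245),None,.04),('stopout-far',(40,157),None,.04),('stopout-near',(65,255),None,.04),('end-far',(642,22),None,.014),('end-near',(662,114),None,.014)]:
    print(n,tri(ct(*a),cs(*b)) if b else '',ray('top',*ct(*a),z))
P=cloud('top',np.load('pics/top0.npy')); z=P[...,2]
sub=np.zeros(z.shape,bool); sub[180:212,228:292]=1
hsv=cv2.cvtColor(cv2.imread('pics/top0.png'),cv2.COLOR_BGR2HSV)
m=sub&(z>.034)&(z<.046)
q=P[m];print('row',m.sum(),np.median(q[:,2]),cv2.minAreaRect((q[:,:2]*1000).astype(np.float32)))
sub[:]=0; sub[195:232,170:195]=1; m=sub&(z>.034)&(z<.046); q=P[m]
print('stop',m.sum(),np.median(q[:,2]),cv2.minAreaRect((q[:,:2]*1000).astype(np.float32)))
sub[:]=0; sub[225:262,235:270]=1; m=sub&(z>.048)&(z<.064); print('post',P[m].mean(0),m.sum())
E
```

```text
front-far [0.583  0.0365 0.0431] [0.5846 0.0351 0.04  ]
front-near [0.5503 0.0281 0.0376] [0.5504 0.0277 0.04  ]
back-far [ 0.6098 -0.0749  0.0418] [ 0.6111 -0.0762  0.04  ]
back-near [ 0.5755 -0.0808  0.0424] [ 0.577  -0.0825  0.04  ]
post [ 0.484  -0.0104  0.0605] [ 0.4845 -0.011   0.056 ]
dotF [0.5575 0.0789 0.0091] [0.5582 0.0787 0.006 ]
dotB [ 0.6073 -0.1452  0.0087] [ 0.6081 -0.1461  0.006 ]
stopin-far  [0.5703 0.1317 0.04  ]
stopin-near  [0.5238 0.1201 0.04  ]
stopout-far  [0.5679 0.1457 0.04  ]
stopout-near  [0.5189 0.1324 0.04  ]
end-far  [ 0.6388 -0.162   0.014 ]
end-near  [ 0.5904 -0.1706  0.014 ]
row 806 0.03988128358842491 ((581.585205078125, -22.732982635498047), (36.240840911865234, 112.72315979003906), 12.556428909301758)
stop 185 0.039882148595205225 ((546.4360961914062, 134.50079345703125), (50.11106872558594, 14.678829193115234), 13.892775535583496)
post [ 0.4841 -0.0101  0.0557] 51
```

Careful with the scale: shifts go in shares of 0.75 m and turns go in shares of 120 degrees. That gives: 503.7 mm / 750 = 0.6716, -17.5 mm / 750 = -0.0233, -0.1136 rad / 2.0944 = -0.0542.

arm_command(
  plan=[
    [[0.056,-0.0233,0.0117,0,0,-0.0542,1],[0.112,-0.0467,0.0233,0,0,-0.1085,1],[0.168,-0.07,0.0351,0,0,-0.1627,1],[0.224,-0.0933,0.0467,0,0,-0.2169,1],[0.28,-0.1165,0.0584,0,0,-0.2712,1],[0.336,-0.14,0.07,0,0,-0.3254,1],[0.392,-0.1632,0.0817,0,0,-0.3796,1],[0.448,-0.1867,0.0933,0,0,-0.4339,1],[0.504,-0.2099,0.1051,0,0,-0.4881,1],[0.56,-0.2333,0.1167,0,0,-0.5423,1],[0.616,-0.256,0.128,0,0,-0.5964,1],[0.6716,-0.2797,0.14,0,0,-0.6508,1]],
  ],
  squeeze=20,
)

```text
time_s: 1.3
ee_pos: [0.6002, -0.1001, 0.0998]
eef_rot: [-3.141, -0.0, 1.793]
force: [0.3, -0.2, -0.1]
grip_width: 0.0019
grip_force: 0.0
```

arm_command(
  plan=[
    [[0,0,0,0,0,0,1],[0,0,0,0,0,0,1],[0,0,0,0,0,0,1],[0,0,0,0,0,0,1]],
  ],
)

```text
time_s: 1.7
ee_pos: [0.5988, -0.1028, 0.1008]
eef_rot: [3.141, 0.0, 1.787]
force: [-0.6, -0.4, -0.8]
grip_width: 0.0005
grip_force: 0.0
```

```bash
cat >> h.py <<'E'
th=np.deg2rad(12.5); e=np.array([-np.sin(th),np.cos(th)]); n=np.array([-np.cos(th),-np.sin(th)]); O=np.array([.5803,-.0193])
def st():
    o=ctrl.get_obs(); p=o['ee_pos']; f=o['force']
    print('t',o['time_s'],'rail xy mm',((p[:2]-O)@np.c_[e,n]*1000).round(1),'z',(p[2]*1000).round(1),'rot',o['eef_rot'].round(3),'Frail',(f[:2]@np.c_[e,n]).round(2),f[2].round(2),'w',round(o['grip_width'],4))
E
python3 - <<'E'
from h import *
st()
p,d=save('top','t1'); cv2.imwrite('pics/c1.png',cv2.resize(p[150:270,165:365],None,fx=4,fy=4))
E
```

```text
t 1.7 rail xy mm [-85.6   0. ] z 100.8 rot [3.141 0.    1.787] Frail [-0.23  0.7 ] -0.83 w 0.0005
```

View pics/c1.png

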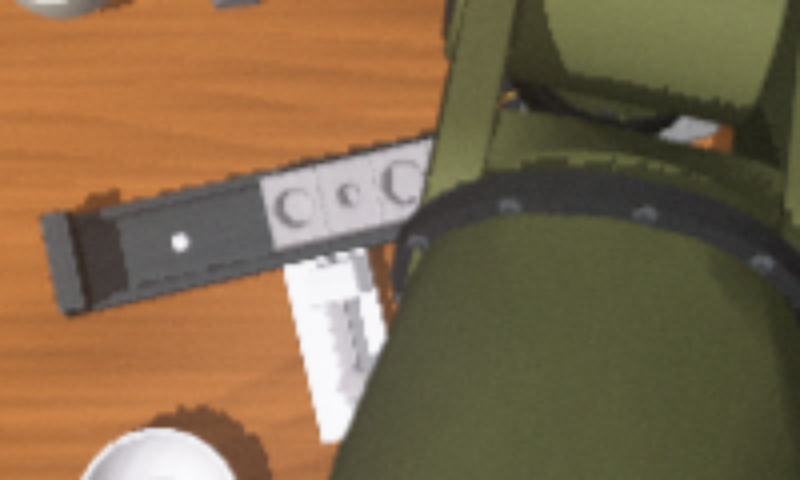

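The arm hides the back of the row from the top camera. The row is unmoved, with its front at (262–275,180–250). I'm going down behind it.

Converted, 82 mm / 750 = 0.1093, 78 mm / 750 = 0.104.

arm_command(
  plan=[
    [[0,0,0.02,0,0,0,1],[0,0,0.04,0,0,0,1],[0,0,0.06,0,0,0,1],[0,0,0.0773,0,0,0,1],[0,0,0.0933,0,0,0,1],[0,0,0.104,0,0,0,1],[0,0,0.1093,0,0,0,1],[0,0,0.1093,0,0,0,1],[0,0,0.1093,0,0,0,1]],
  ],
)

```text
time_s: 2.65
ee_pos: [0.5995, -0.1018, 0.0189]
eef_rot: [3.141, 0.0, 1.789]
force: [-0.2, 1.1, 0.2]
grip_width: 0.0005
grip_force: 0.0
```

Run:
```python
from h import *
st()
p,d=save('scene','s2'); cv2.imwrite('pics/c2.png',cv2.resize(p[125:265,165:345],None,fx=4,fy=4))
```

```text
t 2.65 rail xy mm [-84.7  -0.9] z 18.9 rot [3.141 0.    1.789] Frail [ 1.06 -0.07] 0.24 w 0.0005
```

View pics/c2.png

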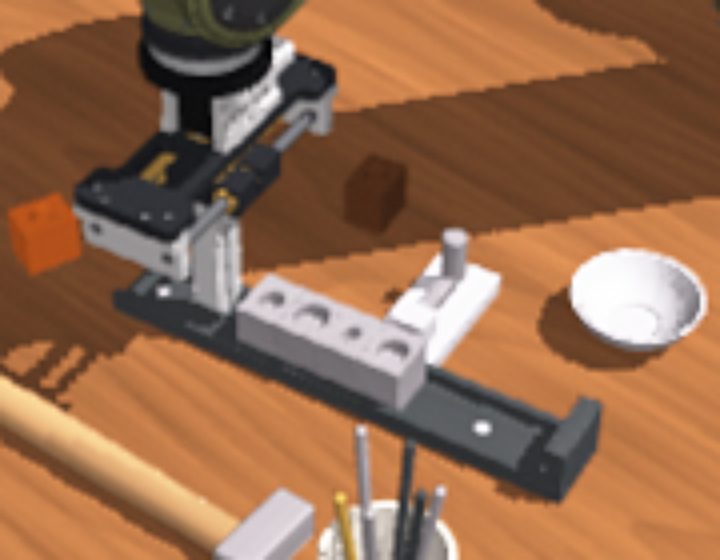

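The closed fingers at (215,280) stand in the channel just behind the row, whose back is at (240,300). I'll advance slowly to contact and then push.

arm_command(
  plan=[
    [[0.0027,0,0,0,0,0,1],[0.0067,0,0,0,0,0,1],[0.0107,0,0,0,0,0,1],[0.0133,0,0,0,0,0,1],[0.0153,0,0,0,0,0,1],[0.0173,0,0,0,0,0,1],[0.0193,0,0,0,0,0,1],[0.0213,0,0,0,0,0,1],[0.0233,0,0,0,0,0,1],[0.0253,0,0,0,0,0,1],[0.0273,0,0,0,0,0,1],[0.0293,0,0,0,0,0,1]],
  ],
)

```text
time_s: 3.9
ee_pos: [0.5945, -0.0803, 0.0185]
eef_rot: [3.141, 0.0, 1.789]
force: [1.1, -4.4, 0.3]
grip_width: 0.0008
grip_force: 2.2
```

Converted, 27 mm / 750 = 0.036, 25.5 mm / 750 = 0.034.

arm_command(
  plan=[
    [[0.002,0,0,0,0,0,1],[0.0047,0,0,0,0,0,1],[0.008,0,0,0,0,0,1],[0.0113,0,0,0,0,0,1],[0.0147,0,0,0,0,0,1],[0.018,0,0,0,0,0,1],[0.0213,0,0,0,0,0,1],[0.0247,0,0,0,0,0,1],[0.028,0,0,0,0,0,1],[0.0313,0,0,0,0,0,1],[0.034,0,0,0,0,0,1],[0.036,0,0,0,0,0,1]],
  ],
)

```text
time_s: 5.1
ee_pos: [0.5886, -0.0538, 0.0185]
eef_rot: [3.142, 0.0, 1.789]
force: [1.7, -4.6, -0.8]
grip_width: 0.0003
grip_force: 2.3
```

Run:
```python
from h import *
st()
```

```text
t 5.1 rail xy mm [-35.4  -0.7] z 18.5 rot [3.142 0.    1.789] Frail [-4.85 -0.66] -0.82 w 0.0003
```

Converted, 27 mm / 750 = 0.036, 18.5 mm / 750 = 0.0247.

arm_command(
  plan=[
    [[0.002,0,0,0,0,0,1],[0.0047,0,0,0,0,0,1],[0.008,0,0,0,0,0,1],[0.0113,0,0,0,0,0,1],[0.0147,0,0,0,0,0,1],[0.018,0,0,0,0,0,1],[0.0213,0,0,0,0,0,1],[0.0247,0,0,0,0,0,1],[0.028,0,0,0,0,0,1],[0.0313,0,0,0,0,0,1],[0.034,0,0,0,0,0,1],[0.036,0,0,0,0,0,1]],
  ],
)

```text
time_s: 6.3
ee_pos: [0.5828, -0.0274, 0.0185]
eef_rot: [3.142, 0.0, 1.789]
force: [1.1, -5.0, 0.4]
grip_width: 0.0006
grip_force: 2.5
```

arm_command(
  plan=[
    [[0.002,0,0,0,0,0,1],[0.0047,0,0,0,0,0,1],[0.008,0,0,0,0,0,1],[0.0113,0,0,0,0,0,1],[0.0147,0,0,0,0,0,1],[0.018,0,0,0,0,0,1],[0.0213,0,0,0,0,0,1],[0.0247,0,0,0,0,0,1],[0.028,0,0,0,0,0,1],[0.0313,0,0,0,0,0,1],[0.034,0,0,0,0,0,1],[0.036,0,0,0,0,0,1]],
  ],
)

```text
time_s: 7.5
ee_pos: [0.5769, -0.001, 0.0184]
eef_rot: [-3.142, 0.0, 1.789]
force: [1.0, -5.3, 0.1]
grip_width: 0.0002
grip_force: 2.5
```

Run:
```python
from h import *
st()
```

```text
t 7.5 rail xy mm [18.6 -0.6] z 18.4 rot [-3.142  0.     1.789] Frail [-5.36  0.2 ] 0.06 w 0.0002
```

Converted, 8.6 mm / 750 = 0.0115, 7.9 mm / 750 = 0.0105.

arm_command(
  plan=[
    [[0.0013,0,0,0,0,0,1],[0.0027,0,0,0,0,0,1],[0.004,0,0,0,0,0,1],[0.0053,0,0,0,0,0,1],[0.0067,0,0,0,0,0,1],[0.0077,0,0,0,0,0,1],[0.0087,0,0,0,0,0,1],[0.0096,0,0,0,0,0,1],[0.0105,0,0,0,0,0,1],[0.0115,0,0,0,0,0,1]],
  ],
)

```text
time_s: 8.5
ee_pos: [0.5751, 0.0072, 0.0185]
eef_rot: [3.142, 0.0, 1.789]
force: [1.8, -4.9, -0.0]
grip_width: 0.0003
grip_force: 2.5
```

Converted, 1.8 mm / 750 = 0.0024, 1.2 mm / 750 = 0.0016.

arm_command(
  plan=[
    [[0.0008,0,0,0,0,0,1],[0.0016,0,0,0,0,0,1],[0.0024,0,0,0,0,0,1]],
  ],
)

```text
time_s: 8.8
ee_pos: [0.5747, 0.0088, 0.0185]
eef_rot: [3.142, 0.0, 1.789]
force: [2.2, -10.0, -0.5]
grip_width: 0.0006
grip_force: 5.1
```

Converted, 1 mm / 750 = 0.0013, 0.5 mm / 750 = 0.0007.

arm_command(
  plan=[
    [[0.0007,0,0,0,0,0,1],[0.0013,0,0,0,0,0,1]],
  ],
)

```text
time_s: 9.0
ee_pos: [0.5747, 0.0088, 0.0185]
eef_rot: [3.141, 0.002, 1.789]
force: [3.1, -15.6, -1.0]
grip_width: 0.0004
grip_force: 8.0
```

The train is against the stop: motion stopped while the force rose to 16 N. I'll back off, lift, and go round behind the thumb post.

Converted, -82 mm / 750 = -0.1093, -70 mm / 750 = -0.0933.

arm_command(
  plan=[
    [[-0.0027,0,0,0,0,0,1],[-0.008,0,0,0,0,0,1],[-0.0187,0,0,0,0,0,1],[-0.0293,0,-0.0027,0,0,0,1],[-0.04,0,-0.016,0,0,0,1],[-0.0427,0,-0.04,0,0,0,1],[-0.0427,0,-0.0667,0,0,0,1],[-0.0427,0,-0.0933,0,0,0,1],[-0.0427,0,-0.1093,0,0,0,1],[-0.0427,0,-0.1093,0,0,0,1]],
  ],
)

```text
time_s: 10.0
ee_pos: [0.5823, -0.0217, 0.1024]
eef_rot: [3.139, 0.001, 1.789]
force: [0.6, -0.0, -1.1]
grip_width: 0.0007
grip_force: 0.0
```

Converted, -120 mm / 750 = -0.16, -110 mm / 750 = -0.1467, 1.571 rad / 2.0944 = 0.7501.

arm_command(
  plan=[
    [[0.004,-0.0147,0,0,0,0.0682,1],[0.008,-0.0293,0,0,0,0.1364,1],[0.012,-0.044,0,0,0,0.2045,1],[0.016,-0.0587,0,0,0,0.2727,1],[0.02,-0.0733,0,0,0,0.3409,1],[0.024,-0.088,0,0,0,0.4091,1],[0.028,-0.1027,0,0,0,0.4773,1],[0.032,-0.1173,0,0,0,0.5455,1],[0.036,-0.132,0,0,0,0.6135,1],[0.0387,-0.1467,0,0,0,0.6818,1],[0.0413,-0.16,0,0,0,0.7501,1],[0.0413,-0.16,0,0,0,0.7501,1]],
  ],
)

```text
time_s: 11.2
ee_pos: [0.4566, -0.0171, 0.0998]
eef_rot: [-3.141, 0.001, 0.215]
force: [0.0, 0.1, 0.1]
grip_width: 0.0005
grip_force: 0.0
```

Run:
```python
from h import *
st()
p,d=save('scene','s3'); q,d2=save('top','t3')
cv2.imwrite('pics/c3.png',np.hstack([cv2.resize(p[150:270,215:335],None,fx=3.3,fy=3.3),cv2.resize(q[160:280,165:285],None,fx=3.3,fy=3.3)]))
```

```text
t 11.2 rail xy mm [ 29.  120.3] z 99.8 rot [-3.141e+00  1.000e-03  2.150e-01] Frail [ 0.12 -0.04] 0.08 w 0.0005
```

View pics/c3.png

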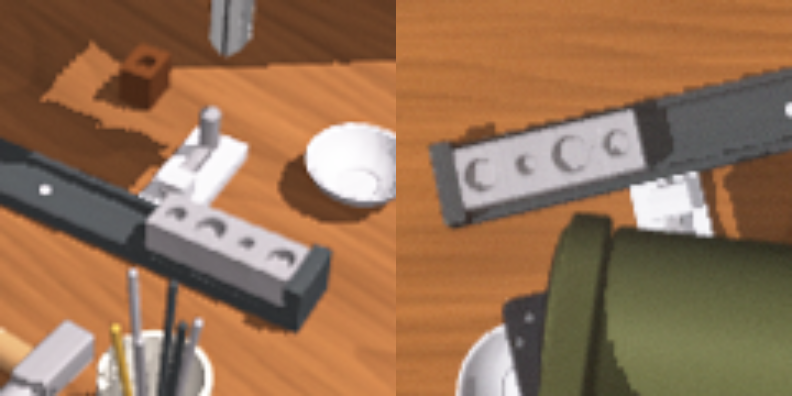

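The row is closed, with its front block against the stop (top panel 455–640,110–205). The post and drawn-back keeper are clear. Now I'll go down behind the post.

Converted, 68 mm / 750 = 0.0907, 64 mm / 750 = 0.0853.

arm_command(
  plan=[
    [[0,0,0.016,0,0,0,1],[0,0,0.0347,0,0,0,1],[0,0,0.0533,0,0,0,1],[0,0,0.072,0,0,0,1],[0,0,0.0853,0,0,0,1],[0,0,0.0907,0,0,0,1],[0,0,0.0907,0,0,0,1],[0,0,0.0907,0,0,0,1]],
  ],
)

```text
time_s: 12.1
ee_pos: [0.4578, -0.017, 0.0327]
eef_rot: [3.141, -0.0, 0.218]
force: [-0.5, -0.2, -0.4]
grip_width: 0.0005
grip_force: 0.0
```

Converted, 22.5 mm / 750 = 0.03, 21 mm / 750 = 0.028.

arm_command(
  plan=[
    [[0.002,0,0,0,0,0,1],[0.0053,0,0,0,0,0,1],[0.0087,0,0,0,0,0,1],[0.0113,0,0,0,0,0,1],[0.0133,0,0,0,0,0,1],[0.0153,0,0,0,0,0,1],[0.0173,0,0,0,0,0,1],[0.02,0,0,0,0,0,1],[0.0227,0,0,0,0,0,1],[0.0253,0,0,0,0,0,1],[0.028,0,0,0,0,0,1],[0.03,0,0,0,0,0,1]],
  ],
)

```text
time_s: 13.3
ee_pos: [0.4797, -0.0121, 0.0324]
eef_rot: [-3.142, 0.0, 0.218]
force: [-2.8, 0.1, 2.3]
grip_width: 0.0009
grip_force: 1.1
```

Run:
```python
from h import *
st()
```

```text
t 13.3 rail xy mm [28.8 96.7] z 32.4 rot [-3.142  0.     0.218] Frail [0.66 2.75] 2.27 w 0.0009
```

Converted, 18 mm / 750 = 0.024, 17 mm / 750 = 0.0227.

arm_command(
  plan=[
    [[0.002,0,0,0,0,0,1],[0.0047,0,0,0,0,0,1],[0.0073,0,0,0,0,0,1],[0.01,0,0,0,0,0,1],[0.0127,0,0,0,0,0,1],[0.0153,0,0,0,0,0,1],[0.018,0,0,0,0,0,1],[0.02,0,0,0,0,0,1],[0.0213,0,0,0,0,0,1],[0.0227,0,0,0,0,0,1],[0.024,0,0,0,0,0,1]],
  ],
)

```text
time_s: 14.4
ee_pos: [0.4966, -0.0083, 0.0324]
eef_rot: [-3.141, 0.001, 0.218]
force: [-9.9, -1.9, 5.9]
grip_width: 0.0004
grip_force: 5.0
```

Converted, 2.4 mm / 750 = 0.0032, 1.8 mm / 750 = 0.0024.

arm_command(
  plan=[
    [[0.0008,0,0,0,0,0,1],[0.0016,0,0,0,0,0,1],[0.0024,0,0,0,0,0,1],[0.0032,0,0,0,0,0,1]],
  ],
)

```text
time_s: 14.8
ee_pos: [0.4969, -0.0082, 0.0322]
eef_rot: [-3.141, 0.007, 0.218]
force: [-25.2, -6.3, 19.2]
grip_width: 0.0005
grip_force: 12.7
```

Converted, 1.5 mm / 750 = 0.002, 1 mm / 750 = 0.0013.

arm_command(
  plan=[
    [[0.0007,0,0,0,0,0,1],[0.0013,0,0,0,0,0,1],[0.002,0,0,0,0,0,1]],
  ],
)

```text
time_s: 15.1
ee_pos: [0.497, -0.0081, 0.0321]
eef_rot: [-3.14, 0.01, 0.218]
force: [-34.9, -8.6, 27.5]
grip_width: 0.0004
grip_force: 17.9
```

The keeper met a hard stop. I'll back off, lift clear, and verify.

Converted, -100 mm / 750 = -0.1333, -95 mm / 750 = -0.1267.

arm_command(
  plan=[
    [[-0.004,0,0,0,0,0,1],[-0.0093,0,0,0,0,0,1],[-0.0173,0,0,0,0,0,1],[-0.0253,0,-0.0027,0,0,0,1],[-0.0333,0,-0.02,0,0,0,1],[-0.036,0,-0.0467,0,0,0,1],[-0.0387,0,-0.08,0,0,0,1],[-0.0733,0,-0.1067,0,0,0,1],[-0.1133,0,-0.1267,0,0,0,1],[-0.1333,0,-0.1333,0,0,0,1],[-0.1333,0,-0.1333,0,0,0,1]],
  ],
)

```text
time_s: 16.2
ee_pos: [0.4025, -0.0293, 0.1334]
eef_rot: [3.141, -0.002, 0.217]
force: [0.7, 0.7, -1.0]
grip_width: 0.0004
grip_force: 0.0
```

Run:
```python
from h import *
st()
p,d=save('scene','s4'); q,d2=save('top','t4')
for k,D in(('top',d2),('scene',d)):
  for lab,DD in(('0',np.load(f'pics/{k}0.npy')),('4',D)):
    P=cloud(k,DD); R=(P[...,:2]-O)@np.c_[e,n]*1000; z=P[...,2]
    m=(z>.050)&(z<.062)&(abs(R[...,0]-29)<14)&(R[...,1]>45)&(R[...,1]<108)
    print(k,lab,'post',m.sum(),R[m].mean(0).round(1) if m.any() else '')
cv2.imwrite('pics/c4.png',np.hstack([cv2.resize(p[175:250,225:325],None,fx=4,fy=4),cv2.resize(q[180:255,175:275],None,fx=4,fy=4)]))
```

```text
t 16.2 rail xy mm [ 28.7 175.7] z 133.4 rot [ 3.141e+00 -2.000e-03  2.170e-01] Frail [ 0.5  -0.87] -0.96 w 0.0004
top 0 post 51 [29.8 92. ]
top 4 post 52 [29.7 60.2]
scene 0 post 25 [29.2 93.2]
scene 4 post 31 [29.5 60.3]
```

View pics/c4.png

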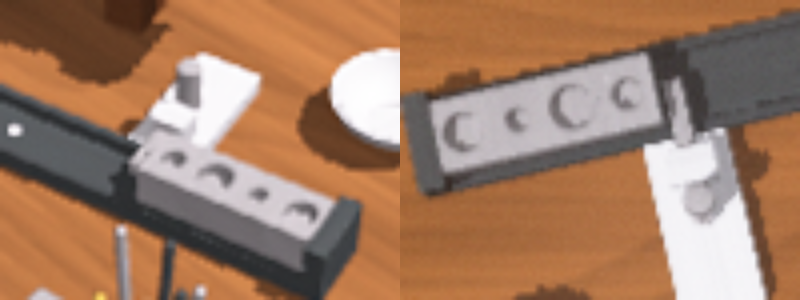

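Run:
```python
from h import *
P=cloud('top',np.load('pics/t4.npy')); R=(P[...,:2]-O)@np.c_[e,n]*1000; z=P[...,2]*1000
m=(z>22)&(z<30)&(R[...,0]>21)&(R[...,0]<37)&(R[...,1]<30)&(R[...,1]>-20)
print('tip y',np.sort(R[m][:,1])[:6].round(1),m.sum(),'x',R[m][:,0].min(),R[m][:,0].max())
m=(z>36)&(z<44)&(abs(R[...,1])<22)&(R[...,0]<170)&(R[...,0]>0)
print('row+stop x',R[m][:,0].min(),R[m][:,0].max(),'y',R[m][:,1].min(),R[m][:,1].max())
m=(z>28)&(z<36)&(R[...,1]>28)&(R[...,1]<60)&(abs(R[...,0]-29)<20)
print('guide y',R[m][:,1].min(),R[m][:,1].max(),m.sum())
```

```text
tip y [-4.  -3.9 -3.6 -3.1 -2.7 -2. ] 81 x 24.857895357261974 34.768230666990554
row+stop x 38.89121949450701 164.96014853402824 y -21.366803270841988 21.914677191500754
guide y 30.23173032162198 49.53265865822893 113
```

The bolt tip is at rail y = −4 mm, so the keeper is fully in. The row's back face is where a closed row should be, and the robot is clear.

```bash
python3 -c "
from station import ctrl
print(ctrl.hand_in())"
```

```text
the job is handed in; nothing more can be done
None
```

The four blocks sit closed against the end stop, the keeper bolt is fully in behind them (tip measured at rail y = −4 mm), and the job was handed in at about 16 s with the arm clear; no verdict was returned.

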